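Clamp a tin in the prep board's wedge-locked jaw

TASK

Get the small food tin ready to be opened one-handed: stand it upright on the prep board between the sliding jaw and the V stop, then gently slide the jaw up until its pad bears on the tin and the tin sits fully home in the V. Then push the orange thumb wedge along its ramp with a firm but measured thumb push of about 18 N, until it jams the jaw's bar fast and stays jammed with the tin held tight; do not dent the tin or ram the wedge, and leave the mug and the tumbler where they are.

Things in the scene. Friction and masses are not known exactly. Their poses are not given: they have to be found in the camera images.
- board: Fixed wooden chopping board, 220 x 340 x 22 mm, with a clamp on top; origin: centre of its underside. Its y axis runs along the 340 mm side from the wedge end to the V stop: jaw and wedge are both pushed along +y. x across, z up. On the line x = +21 mm stand, by rising y: the jaw's bar, the jaw, room for the tin, the V stop. Only jaw, wedge and tin can move.
- seat (a point): Point on the board's top face (22 mm above the worktop) over which the tin's centre stands when fully home against both faces of the V stop. Axes as the board's. The V stop (beech, rubber faces 120 degrees apart, 50 mm high above the board, reaching 32 mm to either side) begins 18 mm beyond this point in +y.
- jaw: Sliding beech jaw block, 60 mm wide (x), 24 mm thick (y), top 46 mm above the board; origin: on the board's top face under the middle of the block; axes as the board's. Slides only along y, friction 1 N. In front a cork pad, face 18 mm from the origin, sprung at 2.5 N per mm, 5 mm at most. Push it on its flat back, above the bar.
- bar_end (a point): Rear end of the bar that is fixed to the jaw and slides with it: middle of its top face, 18 mm above the board. The bar is 26 mm wide and runs from here 146 mm in +y to the jaw's back. Its near (-x) side has a slightly springy rubber strip for the wedge. A keeper rail on the far side is 26 mm high above the board.
- wedge_thumb (a point): Middle of the upright thumb rest at the rear of the loose orange wedge, 32 mm above the board. The rest is 22 mm wide (x), 14 mm thick (y), its top 46 mm above the board; push its back face, 7 mm behind this point. Axes as the board's.
- wedge: The loose orange thumb wedge, 80 mm long (y), 18 mm high without its thumb rest, 34 mm wide at the rear, 18 mm at the front; origin: centre of its underside. It lies between the bar's strip and a ramp fence (1 in 5) on its near side, whose metal lip, 24 mm above the board, overhangs it by 5 mm. Pushed along +y it slides freely 20 to 65 mm, then jams.
- ramp_lip (a point): Middle of the top of the ramp fence's metal lip, roughly. The fence is screwed down through slots, so the point where the wedge jams differs by 15 mm either way and is found only by feel. From there the wedge's force on the bar grows by about 4 N per mm. It also drags bar and jaw a little towards the tin, and stays jammed when let go.
- tin_mid (a point): Centre (36 mm up) of the small food tin: upright cylinder, 57 mm diameter, 72 mm high, about 0.2 kg, green and white label, starting on the worktop to the left of the board.
- mug: White patterned mug, 82 mm across, 91 mm high, loose, on the right; a bystander. Origin: centre of its underside.
- tumbler: Clear drinking glass, 77 mm across, 89 mm high, loose, on the left; a bystander. Origin: centre of its underside.
Things that resemble listed ones, but are neither listed nor needed, are in the scene too. There is more than one size of the wedge; the one meant has the size given above.

How it is judged (in metres and radians):
On the way, in this order (a step that is already met when the one before it is completed fails the run):
1. the tin stands on the board between jaw and V stop and is let go (horizontal distance between tin_mid and seat below 0.04 m and angle between tin_mid's own z axis and vertical below 0.1 rad and height (world z) of tin_mid below 0.064 m and contact force between the fingers and tin below 0.1 N), for 0.2 s.
2. the jaw has been slid up: its pad bears on the tin with more than 0.5 N and the tin is home in the V (horizontal distance between tin_mid and seat below 0.006 m and angle between tin_mid's own z axis and vertical below 0.1 rad and height (world z) of tin_mid below 0.064 m and contact force between jaw and tin above 0.5 N), for 0.2 s.
3. the wedge is jammed against the bar with more than 5 N (contact force between wedge and jaw above 5 N), for 0.2 s.
At the end, for the whole second after the job is handed in: The tin stands upright (within 0.1 rad) on the board, its centre within 6 mm of the seat in the V stop; the jaw's pad presses on it with more than 2 N and the wedge, let go, stays jammed against the bar with more than 5 N; all at rest (horizontal distance between tin_mid and seat below 0.006 m and angle between tin_mid's own z axis and vertical below 0.1 rad and height (world z) of tin_mid below 0.064 m and contact force between jaw and tin above 2 N and contact force between wedge and jaw above 5 N and linear speed of each of tin, wedge below 0.01 m/s); the robot touches nothing.
It fails at once if the tin is dented: the jaw presses on it with more than 25 N (contact force between jaw and tin above 25 N).
It fails at once if the wedge is rammed: it presses on the bar with more than 18 N (contact force between wedge and jaw above 18 N).
It fails at once if the tin is tipped over (angle between tin_mid's own z axis and vertical above 0.6 rad).
It fails at once if the mug is shifted by more than 20 mm (distance of mug from where it was at the start of the episode above 0.02 m).
It fails at once if the tumbler is shifted by more than 20 mm (distance of tumbler from where it was at the start of the episode above 0.02 m).
It also fails if it takes over 64 s, if anything falls off the work surface, if the arm or the gripper's body presses on something with over 40 N, if the wrist force passes 120 N, or if a joint passes its speed limit or range.

ROBOT

A 6-joint arm with a two-finger parallel gripper is mounted at the origin on a cart in front of the work surface, level with it; the furniture and walls round the work are solid. World frame = base frame: x ahead of the robot, y to its left, z up, the work surface at z = 0. Lengths are in mm, angles in rad, forces in N, time in s.
With the tool pointing down it reaches from about 225 to 875 mm from the base axis. Payload 3.4 kg.
Tool frame: the origin (TCP) lies on the mounting face of the last link; the fingertips stand 173 mm ahead of it and the grasp point (between the pads) lies 155 mm ahead of it; z points along the fingers, y is the line along which they close (so a half turn about z gives the same grasp; the last joint's range is limited). The gripper opens to 85 mm and grips with 20 to 120 N. Pads are 22 mm wide; open, the fingers measure 114 mm over their backs; the gripper's body (76 mm by 85 mm) begins 54 mm behind the grasp point. The pads swing forward as they close: fully open they stand 13 mm farther back than shut.
Start: joints at [1.066, 0.276, 1.505, -0, 1.361, -0.121], TCP at [215.318, 533.181, 404.728] pointing down, gripper open.
Joint ranges: [-2.89, 2.89], [-0.75, 2.08], [0.22, 2.7], [-1.18, 4.32], [0.11, 2.71], [-2.7, 2.7]. Speed limits (rad/s): [2.57, 2.57, 3.14, 3.14, 3.14, 3.14].

INTERFACE

Orientations are given as a unit quaternion [x, y, z, w].
In Python, from bench import status, cams, order gives the robot as it stands. The module is installed in compiled form; this text tells all that it offers.
- The arm moves only by the shell command python3 -m crank 'ROWS' [FORCE]. ROWS is JSON, a list that holds one entry, the list of rows, each a list of 5 numbers: the shift along the world's x, y, z in units of 40 mm (1.0 is 40 mm), then the turn about the world's z in units of 5 degrees (1.0 is 5 degrees), then the finger opening in mm, from 0 to 85.4. A call has 1 to 5 rows; each row is the pose to reach, as a shift and turn from the pose commanded when the call began; what a row does not reach only later rows make up. A row lasts 1/10 s, in which the tool goes at most 50 mm and 8.59 degrees, less where a joint would pass 70% of its speed; a pose out of reach is approached as far as the arm can. A call with a gripper value outside its range is refused whole. The fingers move at their own pace and stop on an object; FORCE is the grip in N (left out, the last holds). Time passes only in rows, so rows that repeat a pose let the fingers close. It gives the time, the measured TCP pose, the force, the opening and the grip force at its end, in the units of the state.
- status.get_state(): the state, without advancing time (a new reading comes with each control period).
- cams.get_image(name): name is "side" or "top"; returns a dict with "pixels" (384x512x3 uint8, blue, green, red), "range_z" (384x512 float32, mm along the optical axis (not along the pixel's ray), 0 where there is no reading), "vertical_fov" (degrees; the focal length in pixels is half the picture's height over the tangent of half this angle, whatever the lens; pixels are square), "cx", "cy" (the principal point, pixels), "R" (3x3) and "t" (3): a world point X has camera coordinates R X + t. Camera axes: x right, y down, z forward; pixel columns grow to the right and rows downward; lengths in mm; the calibration is good to about 2 mm. A picture is of the moment at which its call begins.
- order.close_job(): hands the job in; it is judged then, once.
The state is a dict: "time": time; "qpos": joint angles; "joint_velocities": joint speeds; "joint_efforts": joint torques, N m; "tool_pos": TCP position; "tcp_rot": TCP orientation; "contact_force": force on the tool from outside, world axes, zero at the start; "wrist_torque": the same for the moment, N m; "width": finger opening in mm; "gripper_force": force on a finger pad.
Only numpy, scipy, OpenCV 4.12 (cv2) and the standard library are available. Lean on these libraries where they do the work, as an engineer would, in place of code of your own. Each camera call takes 0.05 s, during which the arm holds its last target. There are 200 camera calls.

## Working session

There is one attempt and no reset: what is moved stays moved. The work goes in short steps, Python scripts to look and compute and a shell command to move; the robot and the scene stay as the last step left them, time stands still between calls to the robot, and variables do not carry over. Pictures are saved under pics/ and viewed, at most 10 in all, crops included, and the job is handed in when it is done.

```bash
mkdir -p pics; cat > h.py <<'E'
import numpy as np, cv2
from bench import status, cams, order
def grab(n):
    d=cams.get_image(n); np.savez('%s.npz'%n,**{k:np.array(v) for k,v in d.items()}); return d
def load(n): return dict(np.load('%s.npz'%n))
def pts(d):
    f=192/np.tan(np.radians(float(d['vertical_fov']))/2); z=d['range_z'].astype(float)
    v,u=np.mgrid[0:384,0:512]
    c=np.stack([(u-d['cx'])/f*z,(v-d['cy'])/f*z,z],-1)
    p=(c-d['t'])@d['R']; p[z==0]=np.nan; return p
def ray(d,u,v,h):
    f=192/np.tan(np.radians(float(d['vertical_fov']))/2)
    r=np.array([(u-d['cx'])/f,(v-d['cy'])/f,1])@d['R']; o=-d['t']@d['R']
    return o+r*(h-o[2])/r[2]
def proj(d,X):
    f=192/np.tan(np.radians(float(d['vertical_fov']))/2); c=d['R']@np.array(X,float)+d['t']
    return d['cx']+f*c[0]/c[2], d['cy']+f*c[1]/c[2]
E
python3 - <<'E'
from h import *
a=grab('top');b=grab('side')
cv2.imwrite('pics/top.png',cv2.resize(a['pixels'],(800,600)));cv2.imwrite('pics/side.png',cv2.resize(b['pixels'],(800,600)))
for d in(a,b): print(d['R'],-d['t']@d['R'],d['vertical_fov'],d['cx'],d['cy'],(d['range_z']>0).mean())
s=status.get_state();print(s)
E
```

```text
[[-1.23470403e-03 -9.99952986e-01  9.61771828e-03]
 [-9.96916408e-01  4.76222417e-04 -7.84694099e-02]
 [ 7.84611406e-02 -9.68494766e-03 -9.96870128e-01]] [ 340.79023204   42.15431279 1208.27339969] 57.47735997700944 254.52729105531017 196.16661382764508 0.9957326253255209
[[ 0.99698377 -0.0753858   0.01844858]
 [-0.03599873 -0.65977495 -0.7506005 ]
 [ 0.06875653  0.74767238 -0.66049871]] [ 367.90846534 -771.32111395  805.41169073] 56.906182085955884 252.8471274160723 188.52822229205572 0.9959716796875
{'time': 0.1, 'qpos': array([ 1.06601671e+00,  2.76517403e-01,  1.50601338e+00, -2.24170524e-05,
        1.36072185e+00, -1.20959792e-01]), 'joint_velocities': array([ 3.62849083e-05, -1.87826554e-03, -4.03967853e-03,  1.35517647e-03,
       -4.40770627e-04, -6.53116162e-04]), 'joint_efforts': array([ 1.27414871e-03, -4.17705238e+01, -2.46404654e+01, -1.83454922e-04,
        5.80365289e-03,  8.00358350e-06]), 'tool_pos': array([215.2085692 , 532.99429766, 403.931443  ]), 'tcp_rot': array([ 1.90731721e-01,  9.81641850e-01, -7.93068441e-04, -2.45033963e-04]), 'contact_force': array([ 0.86543858,  0.37397462, -0.37323843]), 'wrist_torque': array([-0.02611503, -0.03990242,  0.03111826]), 'gripper_force': 0.0, 'width': 85.32820537825934}
```

View pics/top.png

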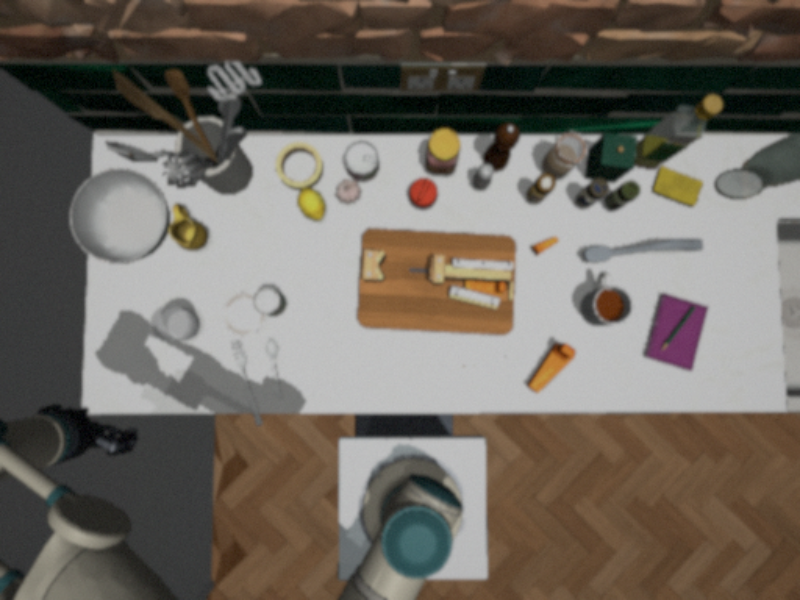

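View pics/side.png

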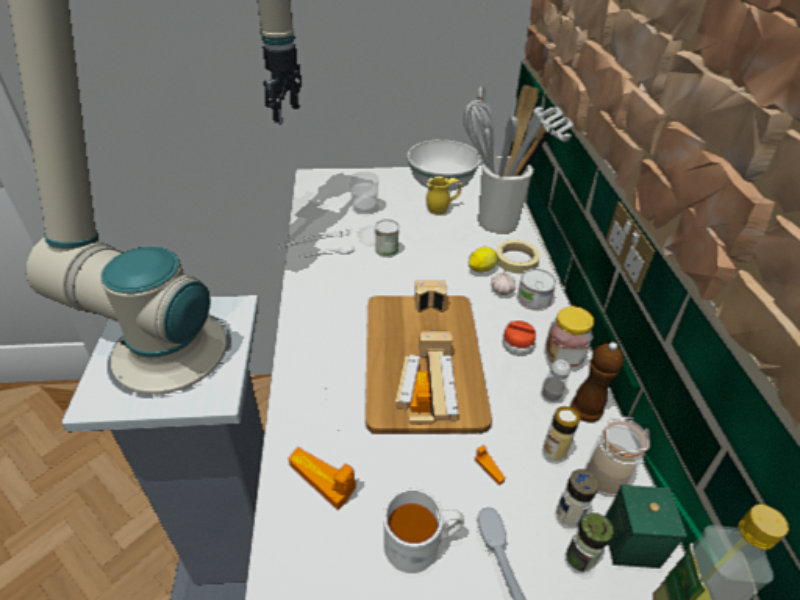

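The top view shows the board (437,281), with the V stop at its left end (372,265). The jaw is at (437,268), its bar runs right to (512,273), and the wedge is in its ramp at (485,287). Small tin candidates:
- (268,299) top / (387,237) side: slim, with a green and white label.
- (361,158) top / (537,288) side: wide and flat, so not the one meant.

There are three orange wedges: in the ramp, a large one at (552,366) and a tiny one at (545,244). The one in the ramp is meant, and I'll check its size. The tumbler is at (178,320) and the mug at (609,304).

```bash
python3 - <<'E'
from h import *
a=load('top');b=load('side');P=pts(a);Q=pts(b)
# tin: fit by height
def sel(P,c,r,z0,z1):
    m=(np.hypot(P[...,0]-c[0],P[...,1]-c[1])<r)&(P[...,2]>z0)&(P[...,2]<z1);return m
c=ray(a,268*.64,299*.64,72);print('tin guess',c)
for n,X in(('top',P),('side',Q)):
    m=sel(X,c,60,62,85); p=X[m]; print(n,len(p),np.median(p,0),p.min(0),p.max(0),cv2.minEnclosingCircle(p[:,:2].astype(np.float32)) if len(p) else 0)
    m=sel(X,c,60,15,85); p=X[m]; print(' body',p.min(0),p.max(0))
# tumbler/wedge sizes
# board: brown mask, top
hsv=cv2.cvtColor(a['pixels'],cv2.COLOR_BGR2HSV)
w=(np.abs(P[...,2]-22)<7)&(P[...,0]>200)&(P[...,0]<600)&(P[...,1]>-250)&(P[...,1]<250)&(hsv[...,1]>80)
w=cv2.morphologyEx(w.astype(np.uint8),cv2.MORPH_CLOSE,np.ones((25,25)))
cs,_=cv2.findContours(w,0,1);k=max(cs,key=cv2.contourArea)
uv=k[:,0].astype(float);xy=np.array([ray(a,u,v,22)[:2] for u,v in uv]).astype(np.float32)
r=cv2.minAreaRect(xy);print('board',r)
def reg(X,n):
  m=(X[...,0]>250)&(X[...,0]<560)&(X[...,1]>-230)&(X[...,1]<180)
  for lo,hi in((15,30),(35,45),(45,56),(60,80)):
    p=X[m&(X[...,2]>lo)&(X[...,2]<hi)];print(n,lo,hi,len(p),np.median(p[:,2]))
reg(P,'top');reg(Q,'side')
# crops
u0,v0,u1,v1=225,142,335,218
cv2.imwrite('pics/ctop.png',cv2.resize(a['pixels'][v0:v1,u0:u1],(792,547),interpolation=2))
u0,v0,u1,v1=230,135,320,280
c1=cv2.resize(b['pixels'][178:282,228:320],(530,600),interpolation=2)
c2=cv2.resize(b['pixels'][130:175,220:265],(270,270),interpolation=2)
im=np.zeros((600,800,3),np.uint8);im[:,:530]=c1;im[:270,530:]=c2;cv2.imwrite('pics/cside.png',im)
E
```

```text
tin guess [446.02952483 301.00808183  72.        ]
top 246 [441.26468242 306.09004382  69.31357192] [414.54815247 277.71919684  62.02536602] [470.04106575 333.91761106  77.43074308] ((441.94598388671875, 305.731689453125), 28.632539749145508)
 body [414.12380854 277.59210814  15.01435994] [470.04106575 333.91761106  77.43074308]
side 139 [441.28369313 302.40690199  68.92568184] [415.35184049 270.98643701  62.04283179] [467.62678618 334.73418025  74.02927544] ((442.80810546875, 303.36676025390625), 32.380455017089844)
 body [415.0426716  270.98643701  15.58086143] [467.62678618 334.73418025  74.02927544]
board ((490.4429931640625, -53.58009338378906), (335.7220153808594, 214.54017639160156), 86.99501037597656)
top 15 30 3682 20.613203314892324
top 35 45 649 39.8980624695681
top 45 56 330 47.419979656122976
top 60 80 434 69.88156810405178
side 15 30 3577 20.43603292750938
side 35 45 813 39.29486954646011
side 45 56 509 47.24597305164289
side 60 80 422 68.13887008289777
```

View pics/ctop.png

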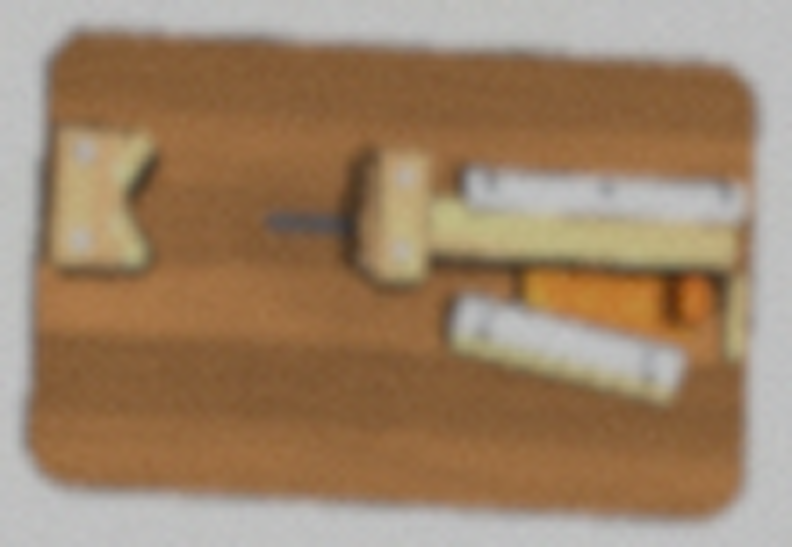

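View pics/cside.png

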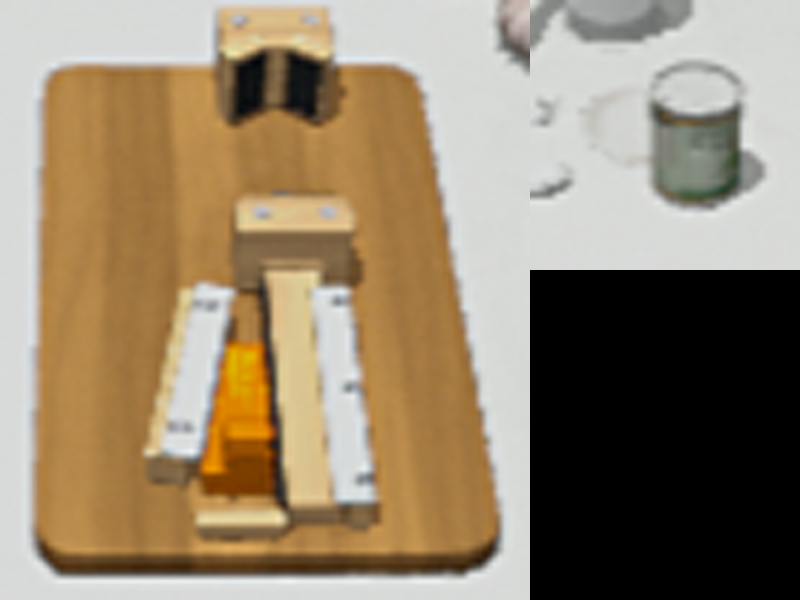

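The crops show the ramp wedge fitting its slot between bar and fence. Its thumb rest is at crop (692,300), with a low stop block behind it. The slim tin has the green and white label, so both are confirmed. Next I'll measure the board features in the board frame.

```bash
python3 - <<'E'
from h import *
a=load('top');b=load('side')
th=np.radians(-3.0);ex=np.array([np.cos(th),np.sin(th)]);ey=np.array([-np.sin(th),np.cos(th)]);C=np.array([490.4,-53.6])
def bf(p):return np.stack([(p[...,:2]-C)@ex,(p[...,:2]-C)@ey],-1)
for n,d in(('top',a),('side',b)):
    P=pts(d);B=bf(P);hsv=cv2.cvtColor(d['pixels'],cv2.COLOR_BGR2HSV)
    org=(hsv[...,0]>4)&(hsv[...,0]<20)&(hsv[...,1]>200)&(hsv[...,2]>120)
    def rect(m,h,name):
        vs,us=np.nonzero(m)
        xy=bf(np.array([ray(d,u,v,h) for u,v in zip(us,vs)]))
        print(n,name,len(us),'x',np.percentile(xy[:,0],[1,50,99]).round(1),'y',np.percentile(xy[:,1],[1,50,99]).round(1),'z',np.median(P[m][:,2]).round(1), 'rect',[np.round(q,1) for q in cv2.minAreaRect(xy.astype(np.float32))])
    box=lambda x0,x1,y0,y1,z0,z1:(B[...,0]>x0)&(B[...,0]<x1)&(B[...,1]>y0)&(B[...,1]<y1)&(P[...,2]>z0)&(P[...,2]<z1)
    rect(box(-30,80,90,180,64,85),72,'V')
    rect(box(-30,80,-40,60,61,80),68,'jaw')
    rect(box(-30,80,-190,-20,34,46)&(hsv[...,1]<60),46,'white lips')
    rect(box(5,38,-190,-20,34,46)&(hsv[...,1]>=60)&~org,40,'bar')
    o=org&box(-60,60,-190,-20,0,90);rect(o,40,'wedge all'); rect(o&(P[...,2]>55),68,'rest'); rect(o&(P[...,2]<46)&(P[...,2]>32),40,'wedge body')
    rect(box(-60,60,-185,-140,25,36),30,'block?')
    vs,us=np.nonzero(box(-112,112,-175,175,10,34)&(hsv[...,1]>80)); xy=np.array([ray(d,u,v,22)[:2] for u,v in zip(us,vs)],np.float32);print('board',cv2.minAreaRect(xy))
    o2=org&~box(-60,60,-190,-20,0,90)&(P[...,2]>3)
    nn,l,st,ce=cv2.connectedComponentsWithStats(o2.astype(np.uint8))
    for i in range(1,nn):
        if st[i,4]>25:
            p=P[l==i];r=cv2.minAreaRect(p[:,:2].astype(np.float32));print('orange',ce[i].round(),np.round(r[0]),np.round(r[1]),p[:,2].max().round())
E
```

```text
top V 245 x [-11.1  20.7  51.6] y [115.7 139.5 159.9] z 71.8 rect [array([ 20.4, 136.7]), array([62.8, 45.9]), np.float64(3.0)]
top jaw 155 x [-8.4 20.4 49.8] y [-11.    2.5  18.5] z 67.6 rect [array([19.8,  3.5]), array([59.7, 29.6]), np.float64(2.6)]
top white lips 99 x [-29.8  29.2  45.8] y [-160.5  -78.9  -29.3] z 44.6 rect [array([  7.6, -94.5]), array([131.3,  75.6]), np.float64(89.0)]
top bar 295 x [ 4.8 17.  29.3] y [-155.7  -88.1  -20.6] z 39.5 rect [array([ 18.3, -88.1]), array([136. ,  27.3]), np.float64(89.8)]
top wedge all 6 x [-13.5  -8.1  -2.8] y [-136.1 -133.1 -126.8] z 68.0 rect [array([  -8.9, -132.6]), array([ 5.6, 14.2]), np.float64(58.8)]
top rest 5 x [-16.4  -9.9  -6.5] y [-130.8 -127.8 -127.6] z 68.9 rect [array([ -11.1, -127.9]), array([ 3.1, 10.5]), np.float64(73.8)]Traceback (most recent call last):
  File "<stdin>", line 17, in <module>
  File "<stdin>", line 10, in rect
  File "<stdin>", line 4, in bf
ValueError: operands could not be broadcast together with shapes (0,) (2,)
```

```bash
cat > m.py <<'E'
from h import *
th=np.radians(-3.0);ex=np.array([np.cos(th),np.sin(th)]);ey=np.array([-np.sin(th),np.cos(th)]);C=np.array([490.4,-53.6])
def bf(p):return np.stack([(p[...,:2]-C)@ex,(p[...,:2]-C)@ey],-1)
def run(n,d):
    P=pts(d);B=bf(P);hsv=cv2.cvtColor(d['pixels'],cv2.COLOR_BGR2HSV)
    org=(hsv[...,0]>4)&(hsv[...,0]<20)&(hsv[...,1]>185)&(hsv[...,2]>100)
    def rect(m,h,name):
        vs,us=np.nonzero(m)
        if len(us)<5: print(n,name,'none');return
        xy=bf(np.array([ray(d,u,v,h) for u,v in zip(us,vs)]))
        print(n,name,len(us),'x',np.percentile(xy[:,0],[1,50,99]).round(1),'y',np.percentile(xy[:,1],[1,50,99]).round(1),'z',np.median(P[m][:,2]).round(1), 'rect',[np.round(q,1) for q in cv2.minAreaRect(xy.astype(np.float32))])
    box=lambda x0,x1,y0,y1,z0,z1:(B[...,0]>x0)&(B[...,0]<x1)&(B[...,1]>y0)&(B[...,1]<y1)&(P[...,2]>z0)&(P[...,2]<z1)
    rect(box(-30,80,90,180,64,85),72,'V')
    rect(box(-30,80,-40,60,61,80),68,'jaw')
    rect(box(5,38,-190,-20,34,46)&(hsv[...,1]>=60)&~org,40,'bar')
    rect(box(-40,20,-170,-60,58,80),68,'rest')
    rect(org&box(-60,60,-190,-20,32,46),40,'wedge body')
    rect(box(-60,8,-185,-145,25,50),30,'block?')
    rect(box(-80,0,-140,0,40,52)&(hsv[...,1]<60),46,'lip')
    m=box(-125,125,-185,185,10,34)&(hsv[...,1]>80)
    vs,us=np.nonzero(m); xy=np.array([ray(d,u,v,22)[:2] for u,v in zip(us,vs)],np.float32);print('board',cv2.minAreaRect(xy))
    o2=org&~box(-60,60,-190,-20,0,90)&(P[...,2]>3)&(P[...,0]>200)&(P[...,0]<600)
    nn,l,st,ce=cv2.connectedComponentsWithStats(o2.astype(np.uint8))
    for i in range(1,nn):
        if st[i,4]>15:
            p=P[l==i];r=cv2.minAreaRect(p[:,:2].astype(np.float32));print('orange',ce[i].round(),np.round(r[0]),np.round(r[1]),p[:,2].max().round())
E
python3 - <<'E'
from m import *
for n in('top','side'):run(n,load(n))
E
```

```text
top V 245 x [-11.1  20.7  51.6] y [115.7 139.5 159.9] z 71.8 rect [array([ 20.4, 136.7]), array([62.8, 45.9]), np.float64(3.0)]
top jaw 155 x [-8.4 20.4 49.8] y [-11.    2.5  18.5] z 67.6 rect [array([19.8,  3.5]), array([59.7, 29.6]), np.float64(2.6)]
top bar 295 x [ 4.8 17.  29.3] y [-155.7  -88.1  -20.6] z 39.5 rect [array([ 18.3, -88.1]), array([136. ,  27.3]), np.float64(89.8)]
top rest 26 x [-19.8  -9.9  -2.7] y [-140.7 -134.1 -127.5] z 67.3 rect [array([ -11.2, -134.3]), array([16.7, 13.2]), np.float64(2.1)]
top wedge body 58 x [-18.5  -4.7   1.4] y [-126.7 -102.5  -68.8] z 39.6 rect [array([ -8.7, -97.8]), array([59. , 20.2]), np.float64(87.3)]
top block? 39 x [-43.3 -14.1   8.2] y [-165.5 -159.2 -146.9] z 36.4 rect [array([ -19.5, -155.9]), array([18. , 57.4]), np.float64(87.3)]
top lip 177 x [-47.6 -31.3 -15.2] y [-132.9  -82.2  -28.7] z 45.9 rect [array([-30.8, -80.6]), array([106.8,  20.4]), np.float64(78.9)]
board ((490.5169372558594, -53.55767822265625), (335.66522216796875, 214.60215759277344), 86.95437622070312)
orange [387. 193.] [ 441. -410.] [27. 25.] 60.0
orange [
[... 541 characters left out ...]
7, 21.5]), np.float64(89.5)]
side wedge body 120 x [-30.  -13.3   3.5] y [-145.3 -104.8  -61.7] z 38.8 rect [array([  -8.1, -104.4]), array([86.4, 31.2]), np.float64(78.3)]
side block? 82 x [-33.4 -12.    7.7] y [-166.8 -160.2 -141.1] z 34.9 rect [array([ -12.8, -153.8]), array([25.8, 41.2]), np.float64(89.4)]
side lip 201 x [-48.6 -32.2 -14.4] y [-136.4  -84.9  -28.9] z 46.0 rect [array([-32.3, -82.8]), array([109.2,  22.7]), np.float64(75.8)]
board ((489.6778564453125, -61.7174072265625), (344.761474609375, 215.99530029296875), 86.88682556152344)
orange [313. 297.] [ 573. -299.] [21. 55.] 36.0
orange [208. 306.] [ 299. -301.] [ 42. 115.] 68.0
orange [264. 335.] [ 435. -404.] [53. 63.] 58.0
```

Everything measured agrees with the given sizes: the tin's radius is 28.6 mm, the V is 63 mm wide, the jaw is 60 mm wide and the board's turn is -3°. The seat is near board (20,97) and the tin stands at (442,305). I'm moving to it now.

```bash
python3 -m crank '[[[1.2,-1.2,0,-1.7,85],[2.3,-2.3,0,-3.4,85],[3.4,-3.4,0,-5.1,85],[4.5,-4.5,0,-6.8,85],[5.65,-5.7,0,-8.5,85]]]'; python3 -m crank '[[[0,0,0,-1.7,85],[0,0,-0.5,-3.4,85],[0,0,-1,-5.1,85],[0,0,-1.5,-5.7,85],[0,0,-2,-5.7,85]]]'
```

```text
time: 0.6
tool_pos: [392.6, 354.4, 404.4]
tcp_rot: [0.536, 0.844, -0.0, -0.0]
contact_force: [1.3, 1.0, 0.5]
width: 85.1
gripper_force: 0.0
time: 1.1
tool_pos: [391.6, 355.7, 323.7]
tcp_rot: [0.726, 0.688, -0.0, -0.0]
contact_force: [0.2, -0.0, -0.1]
width: 85.0
gripper_force: 0.0
```

```bash
python3 -m crank '[[[0.65,-0.65,0,0,85],[1.26,-1.27,0,0,85],[1.26,-1.27,0,0,85],[1.26,-1.27,-0.8,0,85],[1.26,-1.27,-1.6,0,85]]]'; python3 - <<'E'
from h import *
s=status.get_state();print(s['tool_pos'])
a=grab('top');b=grab('side')
im=np.hstack([cv2.resize(a['pixels'][150:234,130:220],(400,373),interpolation=2),cv2.resize(b['pixels'][90:174,205:295],(400,373),interpolation=2)])
cv2.imwrite('pics/pick.png',im)
E
```

```text
time: 1.6
tool_pos: [442.3, 305.3, 260.8]
tcp_rot: [0.726, 0.688, 0.001, 0.0]
contact_force: [0.1, -0.2, -0.5]
width: 84.9
gripper_force: 0.0
[442.291602   305.34207289 260.76435234]
```

View pics/pick.png

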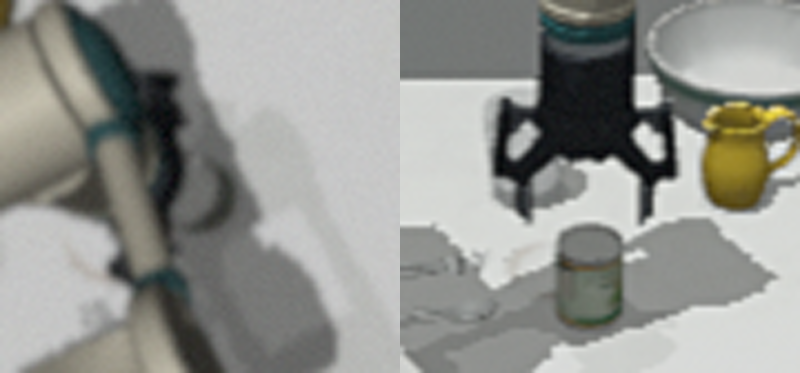

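The side crop shows the open fingers straddling the tin (590,275) symmetrically. I'll descend and grip.

```bash
python3 -m crank '[[[0,0,-0.8,0,85],[0,0,-1.5,0,85],[0,0,-1.5,0,85],[0,0,-1.5,0,50],[0,0,-1.5,0,50]]]' 30;python3 -m crank '[[[0,0,0,0,50],[0,0,0,0,50],[0,0,0,0,50],[0,0,0,0,50],[0,0,0,0,50]]]'; python3 -m crank '[[[0,0,0.5,0,50],[0,0,1,0,50],[0,0,1.5,0,50],[0,0,2,0,50],[0,0,2,0,50]]]'
```

```text
time: 2.2
tool_pos: [442.8, 305.8, 202.6]
tcp_rot: [0.725, 0.689, 0.002, 0.0]
contact_force: [-0.6, 1.3, 1.0]
width: 58.8
gripper_force: 0.0
time: 2.7
tool_pos: [442.9, 305.7, 202.8]
tcp_rot: [0.725, 0.688, 0.002, 0.0]
contact_force: [-0.5, 0.4, 6.6]
width: 56.4
gripper_force: 32.3
time: 3.2
tool_pos: [442.9, 305.7, 283.7]
tcp_rot: [0.725, 0.688, 0.003, 0.001]
contact_force: [0.5, -0.1, -1.9]
width: 56.7
gripper_force: 32.8
```

```bash
python3 -m crank '[[[0.3,-1.1,0.5,0,50],[0.6,-2.2,0.5,0,50],[0.9,-3.3,0.5,0,50],[1.2,-4.4,0.5,0,50],[1.5,-5.5,0.5,0,50]]]'; python3 -m crank '[[[0.3,-0.8,0,0,50],[0.3,-1.57,0,0,50],[0.3,-1.57,0,0,50],[0.3,-1.57,-0.6,0,50],[0.3,-1.57,-1,0,50]]]'; python3 - <<'E'
from h import *
b=grab('side');a=grab('top')
cv2.imwrite('pics/place.png',np.hstack([cv2.resize(b['pixels'][150:270,210:330],(400,400),interpolation=2),cv2.resize(a['pixels'][120:240,215:335],(400,400),interpolation=2)]))
E
```

```text
time: 3.7
tool_pos: [501.8, 83.5, 299.9]
tcp_rot: [0.725, 0.689, -0.0, -0.0]
contact_force: [0.9, 0.2, -2.0]
width: 57.1
gripper_force: 32.9
time: 4.2
tool_pos: [513.4, 22.5, 259.3]
tcp_rot: [0.726, 0.688, -0.0, -0.001]
contact_force: [0.1, 0.1, -1.7]
width: 56.6
gripper_force: 32.9
```

View pics/place.png

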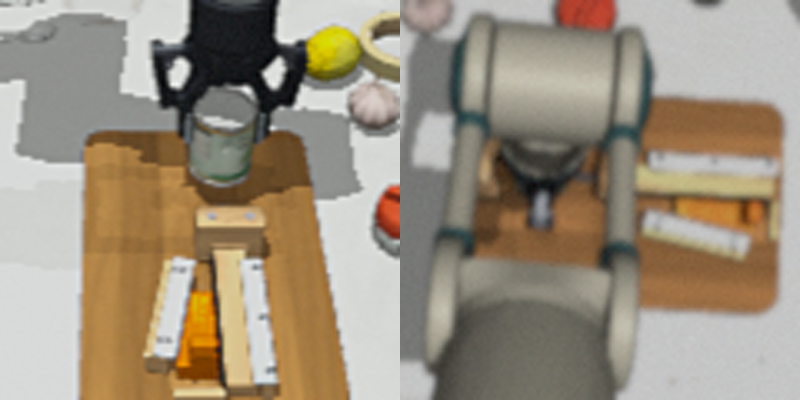

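The tin hangs at (222,140) in line with the jaw, between the jaw and the V stop, clear of both. I'll lower it until I feel the board.

```bash
python3 -m crank '[[[0,0,-0.5,0,50],[0,0,-0.75,0,50],[0,0,-0.8,0,50],[0,0,-0.8,0,50]]]';  python3 -m crank '[[[0,0,-0.03,0,50],[0,0,-0.06,0,50],[0,0,-0.06,0,50]]]'
```

```text
time: 4.7
tool_pos: [514.1, 22.7, 228.8]
tcp_rot: [0.725, 0.689, -0.0, -0.0]
contact_force: [-0.5, -0.6, -1.3]
width: 56.7
gripper_force: 33.0
time: 5.0
tool_pos: [514.2, 22.4, 226.7]
tcp_rot: [0.725, 0.688, 0.0, 0.0]
contact_force: [0.0, 0.4, -1.6]
width: 56.8
gripper_force: 33.0
```

```bash
python3 -m crank '[[[0,0,-0.05,0,50],[0,0,-0.05,0,50],[0,0,-0.05,0,50]]]';  python3 -m crank '[[[0,0,-0.05,0,50],[0,0,-0.05,0,50],[0,0,-0.05,0,50]]]'
```

```text
time: 5.3
tool_pos: [514.1, 22.4, 224.4]
tcp_rot: [0.725, 0.688, 0.0, 0.0]
contact_force: [-0.5, -0.1, -2.0]
width: 56.8
gripper_force: 33.1
time: 5.6
tool_pos: [514.0, 22.3, 224.2]
tcp_rot: [0.725, 0.688, 0.0, 0.0]
contact_force: [-3.4, -0.3, 13.0]
width: 56.6
gripper_force: 34.2
```

```bash
python3 -m crank '[[[0,0,0.03,0,60],[0,0,0.03,0,70],[0,0,0.03,0,85],[0,0,0.03,0,85],[0,0,0.03,0,85]]]';  python3 -m crank '[[[0,0,0.5,0,85],[0,0,1,0,85],[0,0,1.5,0,85],[0,0,2.2,0,85],[0,0,2.7,0,60]]]'; python3 -m crank '[[[0,-0.8,0,0,30],[0,-1.7,0,0,0],[0,-2.5,0,0,0],[0,-3.3,0,0,0],[0,-3.7,0,0,0]]]';
```

```text
time: 6.1
tool_pos: [514.1, 22.4, 223.3]
tcp_rot: [0.725, 0.688, -0.0, -0.0]
contact_force: [0.5, -0.5, -0.2]
width: 84.7
gripper_force: 0.0
time: 6.6
tool_pos: [514.3, 22.4, 332.9]
tcp_rot: [0.725, 0.688, 0.0, 0.0]
contact_force: [0.3, -0.3, -0.7]
width: 72.8
gripper_force: 0.0
time: 7.1
tool_pos: [514.1, -127.7, 331.4]
tcp_rot: [0.726, 0.688, -0.0, 0.0]
contact_force: [-0.7, 1.0, 0.6]
width: -0.1
gripper_force: 0.0
```

```bash
python3 -m crank '[[[-0.15,0.4,-0.8,0,0],[-0.15,0.4,-1.6,0,0],[-0.15,0.4,-2.4,0,0],[-0.15,0.4,-2.6,0,0],[-0.15,0.4,-2.6,0,0]]]'; python3 - <<'E'
from m import *
b=grab('side')
cv2.imwrite('pics/jaw.png',cv2.resize(b['pixels'][160:280,210:330],(600,600),interpolation=2))
Q=pts(b);B=bf(Q);m=(np.abs(B[...,0]-20)<45)&(B[...,1]>25)&(B[...,1]<108)&(Q[...,2]>84)&(Q[...,2]<104)
p=B[m];print(m.sum(),cv2.minEnclosingCircle(p.astype(np.float32)),Q[m][:,2].mean())
E
```

```text
time: 7.6
tool_pos: [507.7, -109.1, 226.5]
tcp_rot: [0.725, 0.688, -0.001, -0.002]
contact_force: [0.7, 1.4, -0.3]
width: -0.2
gripper_force: 0.0
12 ((-7.010221481323242, 77.02841186523438), 12.11661434173584) 88.87180390720361
```

View pics/jaw.png

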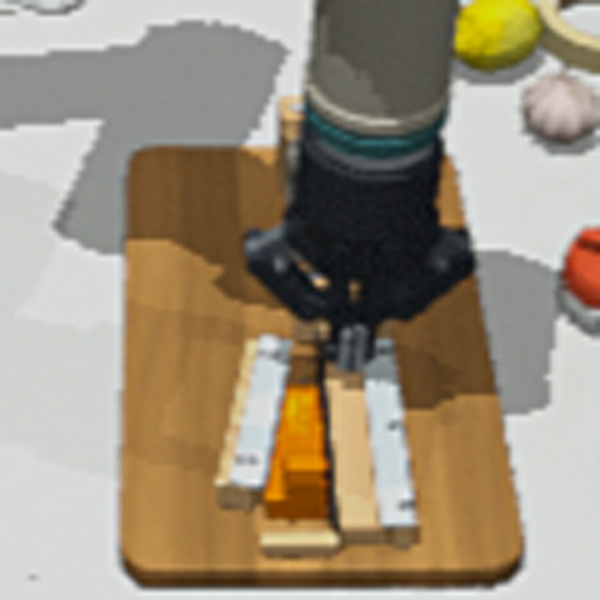

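The fingertips are over the bar at (350,350), just behind the jaw. I'll push along the board's y axis and watch the force.

```bash
python3 -m crank '[[[0.01,0.2,0,0,0],[0.02,0.4,0,0,0],[0.03,0.6,0,0,0],[0.03,0.7,0,0,0],[0.04,0.8,0,0,0]]]';python3 -m crank '[[[0.01,0.1,0,0,0],[0.01,0.2,0,0,0],[0.015,0.3,0,0,0],[0.02,0.4,0,0,0],[0.025,0.5,0,0,0]]]';
```

```text
time: 8.15
tool_pos: [509.7, -77.0, 227.9]
tcp_rot: [0.725, 0.689, 0.0, 0.0]
contact_force: [-0.6, -1.6, 0.2]
width: -0.5
gripper_force: 0.5
time: 8.65
tool_pos: [510.9, -57.4, 227.6]
tcp_rot: [0.725, 0.688, 0.0, 0.0]
contact_force: [0.6, -1.6, 0.7]
width: -0.1
gripper_force: 0.7
```

```bash
python3 -m crank '[[[0.005,0.1,0,0,0],[0.01,0.2,0,0,0],[0.015,0.25,0,0,0],[0.015,0.3,0,0,0],[0.015,0.3,0,0,0]]]'
```

```text
time: 9.15
tool_pos: [511.3, -45.4, 227.5]
tcp_rot: [0.725, 0.688, 0.0, -0.0]
contact_force: [1.1, -1.3, 0.6]
width: -0.1
gripper_force: 0.4
```

```bash
python3 -m crank '[[[0.005,0.05,0,0,0],[0.005,0.1,0,0,0],[0.01,0.15,0,0,0],[0.01,0.2,0,0,0],[0.01,0.2,0,0,0]]]';python3 -m crank '[[[0,0.03,0,0,0],[0.005,0.06,0,0,0],[0.005,0.1,0,0,0],[0.005,0.1,0,0,0]]]'; python3 - <<'E'
from m import *
b=grab('side');a=grab('top')
print(proj(b,[515,23,94]))
cv2.imwrite('pics/push.png',np.hstack([cv2.resize(b['pixels'][160:250,220:310],(400,400),interpolation=2),cv2.resize(a['pixels'][130:220,220:310],(400,400),interpolation=2)]))
E
```

```text
time: 9.65
tool_pos: [511.7, -37.3, 227.5]
tcp_rot: [0.725, 0.688, 0.0, -0.0]
contact_force: [0.5, -0.4, 0.7]
width: 0.3
gripper_force: 0.4
time: 10.05
tool_pos: [511.9, -33.4, 227.5]
tcp_rot: [0.725, 0.688, 0.0, -0.0]
contact_force: [0.5, -1.6, 0.0]
width: 0.2
gripper_force: 0.6
(np.float64(277.14425399626094), np.float64(190.05174442623087))
```

View pics/push.png

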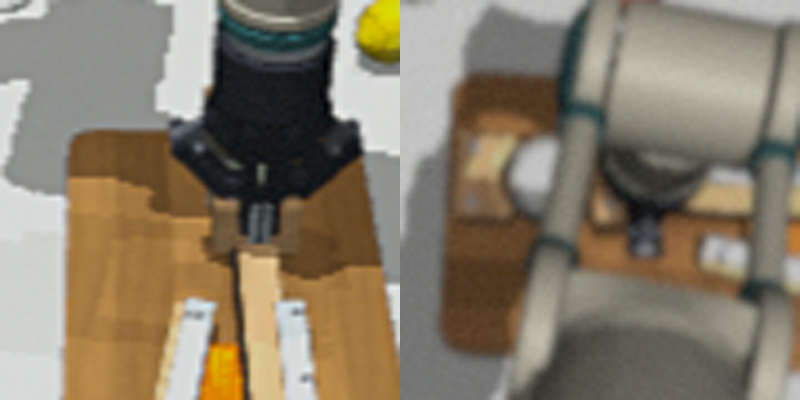

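In the top crop the tin (535,178) is just reaching the V stop (490,175), with the jaw against it. I'll go on in 1–2 mm steps.

```bash
python3 -m crank '[[[0,0.03,0,0,0],[0,0.05,0,0,0],[0,0.05,0,0,0]]]';python3 -m crank '[[[0,0.03,0,0,0],[0,0.05,0,0,0],[0,0.05,0,0,0]]]'
```

```text
time: 10.45
tool_pos: [511.9, -31.5, 227.5]
tcp_rot: [0.725, 0.688, 0.0, 0.0]
contact_force: [1.0, -2.0, -0.2]
width: -0.2
gripper_force: 0.8
time: 10.75
tool_pos: [511.9, -29.9, 227.5]
tcp_rot: [0.725, 0.689, -0.0, 0.0]
contact_force: [1.6, -4.4, -0.3]
width: 0.2
gripper_force: 2.1
```

```bash
python3 -m crank '[[[0,0.03,0,0,0],[0.005,0.05,0,0,0],[0,0.05,0,0,0]]]';python3 -m crank '[[[0,0.03,0,0,0],[0,0.03,0,0,0],[0,0.03,0,0,0]]]'
```

```text
time: 11.05
tool_pos: [512.0, -28.3, 227.5]
tcp_rot: [0.725, 0.689, -0.001, 0.001]
contact_force: [1.1, -7.1, -2.1]
width: -0.0
gripper_force: 3.3
time: 11.35
tool_pos: [512.1, -27.5, 227.6]
tcp_rot: [0.725, 0.689, -0.001, 0.001]
contact_force: [1.3, -8.6, -1.5]
width: 0.2
gripper_force: 4.0
```

```bash
python3 -m crank '[[[0,0,0,0,0],[0,0,0,0,0],[0,0,0,0,0]]]'; python3 -m crank '[[[0,-0.02,0,0,0],[0,-0.04,0,0,0],[0,-0.06,0,0,0],[0,-0.08,0,0,0],[0,-0.11,0,0,0]]]';python3 -m crank '[[[0,-0.1,0,0,0],[0,-0.25,0,0,0],[0,-0.25,0.8,0,0],[0,-0.25,1.6,0,0],[0,-0.25,2,0,0]]]'
```

```text
time: 11.65
tool_pos: [512.1, -27.5, 227.6]
tcp_rot: [0.725, 0.689, -0.001, 0.001]
contact_force: [0.9, -8.3, -1.4]
width: -0.2
gripper_force: 4.0
time: 12.15
tool_pos: [511.9, -30.6, 227.5]
tcp_rot: [0.725, 0.688, 0.0, -0.0]
contact_force: [0.2, -1.1, 0.3]
width: -0.0
gripper_force: 0.7
time: 12.65
tool_pos: [512.3, -40.9, 309.9]
tcp_rot: [0.725, 0.688, 0.001, 0.001]
contact_force: [0.7, 0.6, -0.8]
width: -0.2
gripper_force: 0.0
```

```bash
python3 -m crank '[[[-0.3,-1.2,0,0,0],[-0.6,-2.4,0,0,0],[-0.9,-3.6,0,0,0],[-1.06,-4.45,0,0,0],[-1.06,-4.45,0,0,0]]]';python3 -m crank '[[[0,0,-0.7,0,0],[0,0,-1.4,0,0],[0,0,-1.8,0,0],[0,0,-1.8,0,0]]]'; python3 - <<'E'
from m import *
b=grab('side');a=grab('top')
s=status.get_state()['tool_pos'];print(s,bf(s),s[2]-173)
for n,d in(('top',a),('side',b)):
    run(n,d)
cv2.imwrite('pics/wed.png',np.hstack([cv2.resize(b['pixels'][160:280,210:330],(400,400),interpolation=2),cv2.resize(a['pixels'][130:220,255:345],(400,400),interpolation=2)]))
E
```

```text
time: 13.15
tool_pos: [468.8, -222.6, 307.6]
tcp_rot: [0.727, 0.687, -0.0, 0.001]
contact_force: [0.3, 0.1, 0.1]
width: -0.1
gripper_force: 0.0
time: 13.55
tool_pos: [468.3, -217.4, 233.3]
tcp_rot: [0.725, 0.688, -0.0, -0.003]
contact_force: [-0.4, 0.3, 0.3]
width: 0.1
gripper_force: 0.0
[ 469.62791388 -218.31428512  235.65054808] [ -12.12313908 -165.5756769 ] 62.650548077716735
top V 250 x [-10.7  18.9  51.6] y [100.8 138.9 159.9] z 71.7 rect [array([ 20.9, 126.9]), array([62.8, 65.5]), np.float64(3.0)]
top jaw 135 x [-9.3 20.9 50.4] y [35.2 47.2 58.6] z 67.7 rect [array([20.7, 46.4]), array([59.7, 23. ]), np.float64(2.7)]
top bar 197 x [ 4.9 17.3 32. ] y [-108.6  -61.7  -20.4] z 39.2 rect [array([ 18.6, -64.5]), array([27.6, 88.6]), np.float64(0.1)]
top rest 32 x [-23.9 -12.3  -2.7] y [-157.8 -134.5 -127.5] z 68.1 rect [array([ -12.7, -142.9]), array([33.6, 19. ]), np.float64(80.4)]
top wedge body 82 x [-21.   -6.5   1.9] y [-128.1 -102.4  -68.8] z 39.8 rect [array([  -7., -102.]), array([68.3, 19.7]), np.float64(78.9)]
top block? 17 x [-37.3 -14.1   5.2] y [-162.6 -158.9 -145.5] z
[... 508 characters left out ...]
6.5,  5.6]), np.float64(6.4)]
side wedge body 12 x [-30.1 -27.1  -8.9] y [-141.4 -131.9  -98.2] z 39.2 rect [array([ -20.3, -119.4]), array([48.8,  5.7]), np.float64(61.8)]
side block? 74 x [-33.4 -14.8   4.1] y [-166.8 -160.3 -153.8] z 34.0 rect [array([ -14.6, -160.3]), array([12.8, 37.7]), np.float64(89.4)]
side lip 19 x [-55.3 -43.2 -29.2] y [-136.4 -129.8 -103.4] z 45.4 rect [array([ -35.5, -121.9]), array([44.1, 18.5]), np.float64(50.2)]
board ((489.91815185546875, -61.741455078125), (344.7833557128906, 216.47804260253906), 86.88682556152344)
orange [313. 297.] [ 572. -299.] [21. 54.] 35.0
orange [208. 305.] [ 299. -299.] [ 41. 114.] 69.0
orange [264. 334.] [ 435. -404.] [53. 63.] 58.0
```

View pics/wed.png

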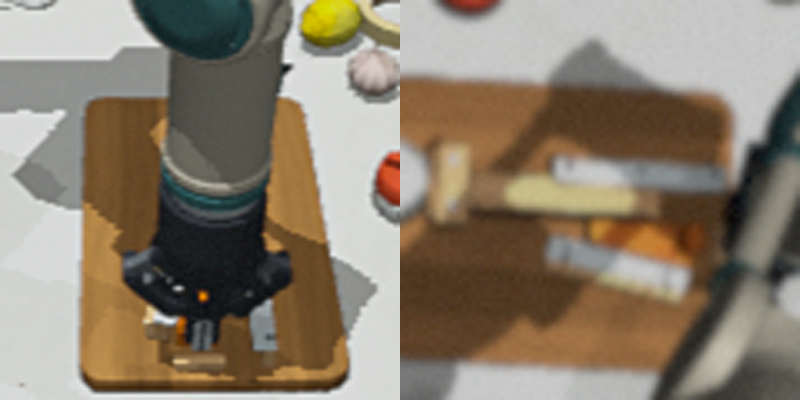

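The fingertips (203,330 side) are just behind the thumb rest, above the low block (200,360). The rest is at (690,240) in the top crop and the jaw stands against the tin. I'll lower 12 mm and advance.

```bash
python3 -m crank '[[[0,0,-0.15,0,0],[0,0,-0.3,0,0],[0,0,-0.3,0,0],[0.01,0.1,-0.3,0,0],[0.01,0.2,-0.3,0,0]]]';python3 -m crank '[[[0.005,0.07,0,0,0],[0.01,0.14,0,0,0],[0.01,0.2,0,0,0],[0.01,0.2,0,0,0]]]';python3 -m crank '[[[0.005,0.07,0,0,0],[0.01,0.14,0,0,0],[0.01,0.2,0,0,0],[0.01,0.2,0,0,0]]]'
```

```text
time: 14.15
tool_pos: [470.0, -210.6, 223.8]
tcp_rot: [0.725, 0.688, 0.0, 0.0]
contact_force: [1.3, 1.0, 0.7]
width: -0.0
gripper_force: 0.0
time: 14.55
tool_pos: [470.3, -202.5, 223.6]
tcp_rot: [0.725, 0.689, 0.0, 0.0]
contact_force: [-0.3, 0.5, -0.1]
width: 0.3
gripper_force: 0.0
time: 14.95
tool_pos: [470.6, -194.4, 223.5]
tcp_rot: [0.725, 0.688, 0.0, -0.0]
contact_force: [0.3, -0.3, 0.3]
width: 0.0
gripper_force: 0.0
```

```bash
for i in 1 2 3; do python3 -m crank '[[[0,0.05,0,0,0],[0.005,0.1,0,0,0],[0.005,0.1,0,0,0]]]' | egrep 'pos|contact'; done
```

```text
tool_pos: [470.8, -190.5, 223.5]
contact_force: [-1.1, -0.2, 0.1]
tool_pos: [471.0, -186.5, 223.5]
contact_force: [-0.2, 0.1, -0.2]
tool_pos: [471.2, -182.5, 223.5]
contact_force: [1.1, -0.0, 0.2]
```

```bash
python3 -m crank '[[[0,0.05,0,0,0],[0.005,0.1,0,0,0],[0.005,0.1,0,0,0]]]' | egrep 'pos|contact'; python3 -m crank '[[[0,0.05,0,0,0],[0.005,0.1,0,0,0],[0.005,0.1,0,0,0]]]' | egrep 'pos|contact'
```

```text
tool_pos: [471.4, -178.5, 223.5]
contact_force: [0.7, -0.2, 0.4]
tool_pos: [471.6, -174.5, 223.5]
contact_force: [0.4, 0.1, 0.2]
```

```bash
python3 - <<'E'
from m import *
a=grab('top');run('top',a)
E
python3 -m crank '[[[0,0.05,0,0,0],[0.005,0.1,0,0,0],[0.005,0.1,0,0,0]]]' | egrep 'pos|contact'
```

```text
top V 254 x [-11.4  18.7  51.6] y [102.6 139.1 159.9] z 71.8 rect [array([ 20.9, 126.9]), array([62.8, 65.5]), np.float64(3.0)]
top jaw 134 x [-9.2 21.  50.4] y [35.2 47.4 58.8] z 67.7 rect [array([20.7, 46.3]), array([59.7, 23.1]), np.float64(2.8)]
top bar 195 x [ 5.  17.5 29.5] y [-108.3  -64.4  -20.6] z 39.8 rect [array([ 18.6, -64.4]), array([27.5, 88.2]), np.float64(0.3)]
top rest 17 x [-20.9 -11.3  -1.4] y [-101.6  -98.2  -94.6] z 65.5 rect [array([-11.5, -98.2]), array([19.9,  6.6]), np.float64(2.2)]
top wedge body 44 x [-10.9  -3.2   3.5] y [-89.4 -68.8 -39.9] z 39.3 rect [array([ -2.6, -64.4]), array([52. , 12.4]), np.float64(82.6)]
top block? none
top lip 112 x [-40.1 -27.2 -15.3] y [-98.7 -62.4 -28.6] z 46.0 rect [array([-27.8, -63.1]), array([71.3, 19.6]), np.float64(78.9)]
board ((490.6613464355469, -52.47309875488281), (333.5032958984375, 215.1776885986328), 87.14759826660156)
orange [389. 194.] [ 436. -415.] [41. 50.] 60.0
tool_pos: [472.0, -170.6, 223.6]
contact_force: [0.3, -0.7, -0.6]
```

Wedge is moving along (about 30 mm so far). From here I'll use 2 mm steps.

```bash
python3 -m crank '[[[0,0.03,0,0,0],[0.003,0.05,0,0,0],[0.003,0.05,0,0,0]]]' | egrep 'pos|contact'; python3 -m crank '[[[0,0.03,0,0,0],[0.003,0.05,0,0,0],[0.003,0.05,0,0,0]]]' | egrep 'pos|contact'
```

```text
tool_pos: [472.2, -168.8, 223.7]
contact_force: [-0.6, -1.4, 0.5]
tool_pos: [472.4, -166.9, 223.8]
contact_force: [1.0, -0.9, 0.7]
```

```bash
python3 -m crank '[[[0,0.03,0,0,0],[0.003,0.05,0,0,0],[0.003,0.05,0,0,0]]]' | egrep 'pos|contact'; python3 -m crank '[[[0,0.03,0,0,0],[0.003,0.05,0,0,0],[0.003,0.05,0,0,0]]]' | egrep 'pos|contact'
```

```text
tool_pos: [472.6, -165.0, 223.8]
contact_force: [2.5, -3.5, 0.9]
tool_pos: [472.8, -163.3, 223.9]
contact_force: [1.4, -5.4, 2.5]
```

```bash
python3 -m crank '[[[0,0.03,0,0,0],[0.003,0.05,0,0,0],[0.003,0.05,0,0,0]]]' | egrep 'pos|contact'; python3 -m crank '[[[0,0.03,0,0,0],[0.003,0.05,0,0,0],[0.003,0.05,0,0,0]]]' | egrep 'pos|contact'
```

```text
tool_pos: [473.1, -162.1, 224.1]
contact_force: [1.5, -7.4, 2.4]
tool_pos: [473.4, -160.9, 224.3]
contact_force: [1.1, -12.2, 2.9]
```

```bash
python3 -m crank '[[[0,0.02,0,0,0],[0,0.03,0,0,0],[0,0.03,0,0,0],[0,0.03,0,0,0]]]' | egrep 'pos|contact'
```

```text
tool_pos: [473.4, -160.3, 224.5]
contact_force: [0.1, -14.1, 2.6]
```

```bash
python3 -m crank '[[[0,0.02,0,0,0],[0,0.03,0,0,0],[0,0.03,0,0,0],[0,0.03,0,0,0]]]' | egrep 'pos|contact'
```

```text
tool_pos: [473.5, -159.6, 224.7]
contact_force: [-0.8, -15.0, 4.3]
```

```bash
python3 -m crank '[[[0,0.02,0,0,0],[0,0.04,0,0,0],[0,0.04,0,0,0],[0,0.04,0,0,0]]]' | egrep 'pos|contact'
```

```text
tool_pos: [473.7, -158.7, 224.9]
contact_force: [-2.0, -17.5, 3.5]
```

Push is about 18 N. I'll let go gently.

```bash
python3 -m crank '[[[0,0,0,0,0],[0,0,0,0,0],[0,-0.04,0,0,0],[0,-0.08,0,0,0],[0,-0.14,0,0,0]]]' | egrep 'pos|contact';python3 -m crank '[[[0,-0.15,0,0,0],[-0.02,-0.4,0,0,0],[-0.02,-0.5,0.6,0,0],[-0.02,-0.5,1.4,0,0],[-0.02,-0.5,2,0,0]]]'; python3 -m crank '[[[-0.8,-1,0.5,0,0],[-1.6,-2,0.5,0,0],[-2.4,-2.5,0.5,0,0],[-3,-2.5,0.5,0,0],[-3,-2.5,0.5,0,0]]]'; python3 - <<'E'
from m import *
a=grab('top');b=grab('side');run('top',a)
d=a;P=pts(a);B=bf(P);m=(np.abs(B[...,0]-20)<45)&(B[...,1]>60)&(B[...,1]<135)&(P[...,2]>82)&(P[...,2]<104)
vs,us=np.nonzero(m);p=np.array([bf(ray(a,u,v,94)) for u,v in zip(us,vs)],np.float32);print('tin',cv2.minEnclosingCircle(p),p.mean(0),np.median(P[m][:,2]))
cv2.imwrite('pics/fin.png',np.hstack([cv2.resize(b['pixels'][160:280,210:330],(400,400),interpolation=2),cv2.resize(a['pixels'][130:220,235:325],(400,400),interpolation=2)]))
E
```

```text
tool_pos: [472.7, -160.8, 223.9]
contact_force: [0.4, 0.3, 0.4]
time: 20.8
tool_pos: [471.4, -180.6, 304.2]
tcp_rot: [0.725, 0.688, -0.0, -0.001]
contact_force: [0.7, 0.0, -0.3]
width: -0.0
gripper_force: 0.0
time: 21.3
tool_pos: [348.7, -280.1, 322.7]
tcp_rot: [0.727, 0.687, -0.0, -0.003]
contact_force: [1.3, 0.1, -0.0]
width: -0.0
gripper_force: 0.0
top V 253 x [-11.2  18.6  51.6] y [102.6 139.  159.9] z 71.6 rect [array([ 20.9, 126.9]), array([62.8, 65.5]), np.float64(3.0)]
top jaw 128 x [-9.1 20.5 50.4] y [37.1 48.1 59.1] z 68.0 rect [array([20.6, 49.6]), array([59.7, 23. ]), np.float64(2.7)]
top bar 193 x [ 5.1 17.2 31.9] y [-108.6  -61.4  -20.4] z 39.6 rect [array([ 18.8, -64.5]), array([27.4, 88.5]), np.float64(0.5)]
top rest 33 x [-18.9  -8.9   1.3] y [-95.1 -88.2 -81.4] z 67.0 rect [array([ -8.7, -88.2]), array([19.9, 13.2]), np.float64(2.3)]
top wedge body 27 x [-9.7 -3.1  0.9] y [-79.2 -68.7 -42.7] z 40.3 rect [array([ -5.1, -60.6]), array([10.2, 37. ]), np.float64(3.0)]
top block? 33 x [-58.8 -14.3   3.2] y [-166.6 -159.7 -149.8] z 33.9 rect [array([ -28.9, -161.9]), array([18.3, 64.5]), np.float64(79.6)]
top lip 185 x [-47.8 -31.2 -15.2] y [-132.9  -82.1  -28.8] z 45.8 rect [array([-30.1, -80.3]), array([107.6,  22.5]), np.float64(78.3)]
board ((490.0012512207031, -53.5914306640625), (335.7873840332031, 215.6285400390625), 86.95437622070312)
orange [387. 191.] [ 449. -407.] [17. 45.] 59.0
orange [353. 231.] [ 317. -291.] [44. 53.] 203.0
tin ((18.239545822143555, 92.87947082519531), 29.017024993896484) [18.527578 93.00351 ] 91.12584622540619
```

View pics/fin.png

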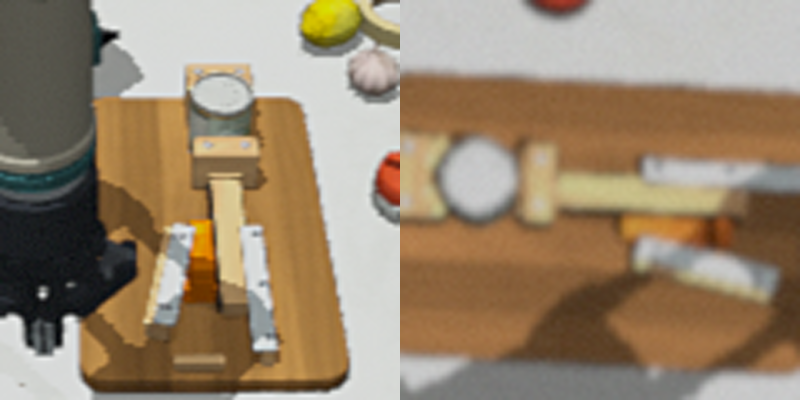

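The side crop shows the tin (221,95) between jaw and V, with the wedge jammed at (203,265). I'll check more precisely whether the tin is fully home before handing in.

```bash
python3 - <<'E'
from m import *
a=load('top');b=load('side')
# V tips from the first image (crop factor 7.2)
for cx,cy in((155,147),(150,262)):
    u=225+(cx+.5)/7.2-.5;v=142+(cy+.5)/7.2-.5;print('Vtip',bf(ray(a,u,v,72)))
# intensity profiles, board frame, saturation along y through V arms in first image
first=cv2.resize(cv2.imread('pics/top.png'),(512,384),interpolation=cv2.INTER_AREA)
def samp(img,d,x,ys,h,ch=None):
    hs=cv2.cvtColor(img,cv2.COLOR_BGR2HSV).astype(np.float32)
    uv=np.array([proj(d,[*(C+x*ex+y*ey),h]) for y in ys],np.float32)
    g=lambda c:cv2.remap(np.ascontiguousarray(hs[...,c]),uv[:,0],uv[:,1],cv2.INTER_LINEAR).ravel().astype(int)
    return g(1),g(2)
ys=np.arange(100,130,2)
for x in(-9,-7,-5,21,46,48,50): 
    s,v=samp(first,a,x,ys,72);print('V x',x,list(zip(ys,s,v)))
now=a['pixels'];ys=np.arange(56,136,2)
for x in(16,20):
    s,v=samp(now,a,x,ys,94);print('tin x',x,list(zip(ys,s,v)))
xs=np.arange(-20,62,2)
hs=cv2.cvtColor(b['pixels'],cv2.COLOR_BGR2HSV).astype(int)
for nm,d,y,h in(('side V back',b,145,72),('top V back',a,145,72),('side tin',b,92,94),('top tin',a,92,94),('side jaw',b,49,68),('top jaw',a,49,68)):
    h_=cv2.cvtColor(d['pixels'],cv2.COLOR_BGR2HSV).astype(int);o=[]
    for x in xs:
        u,v=proj(d,[*(C+x*ex+y*ey),h]);q=h_[int(round(v)),int(round(u))];o.append((int(x),q[1].item(),q[2].item()))
    print(nm,o)
E
```

```text
Vtip [ 46.34632547 114.81002583]
Vtip [ -6.46343284 114.27994994]
V x -9 [(np.int64(100), np.int64(147), np.int64(151)), (np.int64(102), np.int64(147), np.int64(151)), (np.int64(104), np.int64(147), np.int64(151)), (np.int64(106), np.int64(147), np.int64(150)), (np.int64(108), np.int64(147), np.int64(148)), (np.int64(110), np.int64(145), np.int64(144)), (np.int64(112), np.int64(140), np.int64(137)), (np.int64(114), np.int64(129), np.int64(132)), (np.int64(116), np.int64(118), np.int64(129)), (np.int64(118), np.int64(105), np.int64(132)), (np.int64(120), np.int64(97), np.int64(134)), (np.int64(122), np.int64(90), np.int64(137)), (np.int64(124), np.int64(90), np.int64(138)), (np.int64(126), np.int64(93), np.int64(139)), (np.int64(128), np.int64(101), np.int64(140))]
V x -7 [(np.int64(100), np.int64(146), np.int64(146)), (np.int64(102), np.int64(146), np.int64(146)), (np.int64(104), np.int64(146), np.int64(146)), (np.int64(106), np.int64(146), np.int64(146)), (np.int64(108), np.int64(146), np.int64(143)), (np.int64(110), np.int64(142), np.int64(138)), (np.int64(112), np.int64(136), np.i
[... 10562 characters left out ...]
54, 151, 125), (56, 161, 163), (58, 155, 178), (60, 155, 178)]
top jaw [(-20, 146, 157), (-18, 146, 157), (-16, 148, 145), (-14, 134, 120), (-12, 134, 120), (-10, 103, 124), (-8, 103, 124), (-6, 91, 163), (-4, 85, 187), (-2, 85, 187), (0, 68, 199), (2, 68, 199), (4, 52, 197), (6, 51, 200), (8, 44, 199), (10, 64, 199), (12, 64, 199), (14, 80, 201), (16, 86, 198), (18, 86, 198), (20, 88, 200), (22, 88, 200), (24, 91, 199), (26, 94, 199), (28, 94, 199), (30, 91, 199), (32, 91, 199), (34, 75, 196), (36, 45, 194), (38, 45, 194), (40, 42, 193), (42, 42, 193), (44, 64, 195), (46, 86, 186), (48, 86, 186), (50, 109, 164), (52, 109, 164), (54, 131, 150), (56, 147, 149), (58, 147, 149), (60, 148, 153)]
```

```bash
python3 - <<'E'
import cv2,numpy as np
w=cv2.imread('pics/wed.png')[:,400:].astype(np.float32);f=cv2.imread('pics/fin.png')[:,400:].astype(np.float32)
k=400/90
# common window u 257..275 (jaw), rows 135..215 crop
for nm,u0,u1,r0,r1 in(('jaw',258,275,145,215),('jaw2',259,273,155,205),('rail/lip ref',288,300,150,270)):
    A=w[r0:r1,int((u0-255)*k):int((u1-255)*k)]
    x0=int((u0-235)*k)
    F=f[r0-6:r1+6,x0-14:x0+A.shape[1]+14]
    r=cv2.matchTemplate(F,A,cv2.TM_CCOEFF_NORMED);_,m,_,p=cv2.minMaxLoc(r);y,x=p[1],p[0]
    d=(r[y,x-1]-r[y,x+1])/(2*(r[y,x-1]-2*r[y,x]+r[y,x+1])) if 0<x<r.shape[1]-1 else 0
    print(nm,m,'shift crop px',x+d-14-(((u0-235)*k-x0)-((u0-255)*k-int((u0-255)*k))),p[1]-6,'mm(+y)',-(x+d-14)/k*2.45)
E
python3 -c "
from bench import status
print(status.get_state()['contact_force'])"
```

```text
jaw 0.7746652960777283 shift crop px -1.1012282 2 mm(+y) 0.6683021
jaw2 0.7208272814750671 shift crop px -1.6019292 0 mm(+y) 0.94431347
rail/lip ref 0.850163459777832 shift crop px 0.33429378 0 mm(+y) -0.12302945
[ 1.42944515 -0.83717154 -0.64083183]
```

The jaw moved on about 0.9 mm, so the pad force should be about 3 N, and the wedge stays jammed. I'm handing in.

```bash
python3 -c "
from bench import order
print(order.close_job())"
```

```text
the job is handed in; nothing more can be done
None
```

I handed the job in at about 21 s with no verdict returned: by camera and by feel, the tin is upright against the V stop (roughly 2–4 mm from the seat, limit 6), the pad is on it with an estimated 3 N, the wedge is jammed after a push of about 17.5 N, and the arm touches nothing.

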